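# Make up a pencil kit and a candle kit

### The arm

A 6-joint arm with a two-finger parallel gripper is mounted at the origin on a cart in front of the work surface, level with it; the furniture and walls round the work are solid. World frame = base frame: x ahead of the robot, y to its left, z up, the work surface at z = 0. Lengths are in m, angles in rad, forces in N, time in s.
With the tool pointing down it reaches from about 0.425 to 0.95 m from the base axis. Payload 3.5 kg.
Tool frame: the origin (TCP) lies between the finger pads; the fingertips stand 14 mm ahead of it and the grasp point (between the pads) lies 5 mm behind it; z points along the fingers, y is the line along which they close (so a half turn about z gives the same grasp; the last joint's range is limited). The gripper opens to 85 mm and grips with 20 to 120 N. Pads are 22 mm wide; open, the fingers measure 114 mm over their backs; the gripper's body (76 mm by 85 mm) begins 54 mm behind the grasp point. The pads swing forward as they close: fully open they stand 13 mm farther back than shut.
Start: joints at [-1.273, 0.286, 1.577, -0, 1.279, -0.15], TCP at [0.292, -0.608, 0.245] pointing down, gripper open.
Joint ranges: [-2.77, 2.77], [-0.9, 2.22], [0.21, 2.48], [-1.53, 4.67], [0.24, 2.81], [-2.84, 2.84]. Speed limits (rad/s): [2.79, 2.79, 3.14, 3.14, 3.14, 3.14].

### API

Orientations are given as a unit quaternion [x, y, z, w].
In Python, from plant import * gives the robot as it stands.
- The arm moves only by the tool step_arm, never from a script. Its argument "commands" is a list of rows, each an object of numbers: "gripper": the gripper's target within -1 to 1 (shut at 1, half-way at 0, fully open at -1); "x", "y", "z": the shift along the tool's x, y, z in mm; "spin": the turn about the tool's z in degrees. A call has exactly 10 rows; each row shifts and turns the commanded pose from where the row before left it, along the tool's axes as they then stand; what a row does not reach is not made up. A row lasts 1/10 s, in which the tool goes at most 50 mm and 8.59 degrees, less where a joint would pass 70% of its speed; a pose out of reach is approached as far as the arm can. A call with a gripper value outside its range is refused whole. The fingers move at their own pace and stop on an object; "force" is the grip in N (left out, the last holds). Time passes only in rows, so rows that do not move let the fingers close, or fill a call up. It gives the time, the measured TCP pose, the force, the opening and the grip force at its end, in the units of the state.
- get_state(): the state, without advancing time (a new reading comes with each control period).
- read_camera(name): name is "scene" or "top" or "wrist"; returns a dict with "color" (480x640x3 uint8, red, green, blue), "z_map" (480x640 float32, m along the optical axis (not along the pixel's ray), 0 where there is no reading), "fx", "fy", "cx", "cy" (pixels), "distortion" ([k1, k2, p1, p2, k3] as OpenCV has them; the pictures are not rectified), "eye" and "attitude" of the camera in the world; the wrist camera has in their place "mount" (4x4, takes a point from camera to tool coordinates, whose origin is the TCP and whose axes are the flange's). Camera axes: x right, y up, looking along -z (the intrinsics and any distortion apply to the point x, -y, -z); pixel columns grow to the right and rows downward; lengths in m; the calibration is good to about 2 mm. A picture is of the moment at which its call begins: read the wrist's pose just before it.
- sign_off(): hands the job in; it is judged then, once.
The state is a dict: "time": time; "qpos": joint angles; "dq": joint speeds; "joint_efforts": joint torques, N m; "eef_pos": TCP position; "tcp_rot": TCP orientation; "contact_force": force on the tool from outside, world axes, zero at the start; "wrist_torque": the same for the moment, N m; "opening": opening from 0.0 (shut) to 1.0 (fully open); "finger_force": force on a finger pad.
Only numpy, scipy, OpenCV 4.12 (cv2) and the standard library are available. Lean on these libraries where they do the work, as an engineer would, in place of code of your own. Each camera call takes 0.05 s, during which the arm holds its last target. There are 200 camera calls.

### The job

Make up the two kits on the wooden boards. Pencil kit, on the larger board: the yellow pencil laid along and in both pencil rests, centred between them, the eraser flat in the longer recess and the sharpener flat in the shorter one. Candle kit, on the narrow board: the matchbox flat in the rectangular recess and the tea light flat in the round one; leave the ink bottle and the pin tin standing where they are.

Things in the scene. Friction and masses are not known exactly. Their poses are not given: they have to be found in the camera images.
- pencil_mid (a point): Long yellow pencil lying on the desk between the two boards: 174 mm long, 8 mm thick, about 12 g, along its y axis, sharpened point at -y (either way round is good). Origin: half-way up (4 mm), at the middle of the full-thickness shaft (76 mm each way along y; the sharpened taper is beyond that at -y). Grasp here, across x. It does not roll. z is up.
- eraser_mid (a point): Centre (half-way up) of the eraser in a blue card sleeve: 20 mm (x) by 44 mm (y), 12 mm high (z up), about 20 g, flat on the desk. Pinch across x. Either way round is good.
- sharpener_mid (a point): Centre (half-way up) of the small brass wedge pencil sharpener with a steel blade on top: 17 mm (x) by 25 mm (y), 12 mm high to the top of its body (z up), about 30 g. Pinch across x. Either way round is good.
- matchbox_mid (a point): Centre (half-way up) of the closed matchbox: 37 mm (x) by 53 mm (y), 16 mm high (z up), about 20 g. Pinch across x. Either way round is good.
- tea_light_mid (a point): Centre (half-way up) of the tea light, a low round candle in a metal cup: 38 mm in diameter, 15 mm high (z up), about 20 g. Any yaw.
- drawing_board: Larger board, fixed: 128 (x) by 180 (y), 7 thick (all mm); origin at centre of underside, z up. Two felt-lined recesses, floor 3 above desk: eraser 38 (x) by 62 (y) at (-40,+40); sharpener 35 by 43 at (-40,-45). Two pencil rests at (+37,-35) and (+37,+35): each a notch 26 wide (x), floor 10 and horns 16 above desk, 40 (x) by 8 (y) over all. Pencil lies along y in both, shaft centre near (37,0).
- candle_board: The smaller, narrow wooden kit board, fixed to the desk: 75 mm (x) by 165 mm (y), 7 mm thick, origin at the centre of its underside, z up. In its top are two grey-lined recesses 4 mm deep (floor 3 mm above the desk): a rectangular one for the matchbox, 55 mm (x) by 71 mm (y), centred at x = 0, y = +38 mm; and a round one for the tea light, 56 mm in diameter, centred at x = 0, y = -42 mm.
- ink_bottle: Bystander, loose among the stock: square dark ink bottle with a black cap, 46 by 46 mm, 52 mm high. Origin at the centre of its underside. Belongs to neither kit; leave it alone.
- pin_tin: Bystander, loose among the stock: round brass pin tin with a knobbed lid, 47 mm in diameter, 34 mm high. Origin at the centre of its underside. Belongs to neither kit; leave it alone.

How it is judged:
At the end, for the whole second after the job is handed in: Eraser, sharpener, matchbox, tea light flat on the floor of their recesses (within 12 mm of its centre, 2.5 mm in height, tilt < 0.12 rad); pencil in both rests (12.5 mm across, 25 mm along, 2.5 mm in height, 0.3 rad of their line, tilt < 0.12); all under 10 mm/s (x of eraser_mid in the frame of drawing_board between -0.052 and -0.028 m and y of eraser_mid in the frame of drawing_board between 0.028 and 0.052 m and z of eraser_mid in the frame of drawing_board between 0.0065 and 0.0115 m and angle between each of eraser_mid, sharpener_mid, pencil_mid, matchbox_mid, tea_light_mid's own z axis and vertical below 0.12 rad and linear speed of each of eraser, sharpener, pencil, matchbox, tea_light below 0.01 m/s and x of sharpener_mid in the frame of drawing_board between -0.052 and -0.028 m and y of sharpener_mid in the frame of drawing_board between -0.057 and -0.033 m and z of sharpener_mid in the frame of drawing_board between 0.0065 and 0.0115 m and x of pencil_mid in the frame of drawing_board between 0.0245 and 0.0495 m and y of pencil_mid in the frame of drawing_board between -0.025 and 0.025 m and z of pencil_mid in the frame of drawing_board between 0.0115 and 0.0165 m and angle between the y axis of pencil_mid and the y axis of drawing_board, either way round below 0.3 rad and x of matchbox_mid in the frame of candle_board between -0.012 and 0.012 m and y of matchbox_mid in the frame of candle_board between 0.026 and 0.05 m and z of matchbox_mid in the frame of candle_board between 0.0085 and 0.0135 m and x of tea_light_mid in the frame of candle_board between -0.012 and 0.012 m and y of tea_light_mid in the frame of candle_board between -0.054 and -0.03 m and z of tea_light_mid in the frame of candle_board between 0.008 and 0.013 m); the robot touches nothing.
It fails at once if the ink bottle is shifted more than 20 mm or tipped (distance of ink_bottle from where it was at the start of the episode above 0.02 m or angle between ink_bottle's own z axis and vertical above 0.3 rad).
It fails at once if the pin tin is shifted more than 20 mm or tipped (distance of pin_tin from where it was at the start of the episode above 0.02 m or angle between pin_tin's own z axis and vertical above 0.3 rad).
It also fails if it takes over 125 s, if anything falls off the work surface, if the arm or the gripper's body presses on something with over 40 N, if the wrist force passes 120 N, or if a joint passes its speed limit or range.

## Working session

There is one attempt and no reset: what is moved stays moved. The work goes in short steps, Python scripts to look and compute and a tool call to move; the robot and the scene stay as the last step left them, time stands still between calls to the robot, and variables do not carry over. Pictures are saved under pics/ and viewed, at most 14 in all, crops included, and the job is handed in when it is done.

Besides the shell and the picture viewer there is one more tool, called after "Emit:" as name(argument=value, ...), one argument or row to a line, values as JSON. step_arm: Moves the arm, as the interface text tells. Its arguments: {"type":"object","properties":{"commands":{"type":"array"},"force":{"type":"number"}},"required":["commands"]}

```bash
ls; mkdir -p pics; cat > h.py <<'E'
from plant import *
import numpy as np, cv2
from scipy.spatial.transform import Rotation as R
def cam(n):
    s=get_state(); c=read_camera(n)
    if 'mount' in c:
        T=np.eye(4);T[:3,:3]=R.from_quat(s['tcp_rot']).as_matrix();T[:3,3]=s['eef_pos']
        T=T@np.array(c['mount'])
    else:
        T=np.eye(4);a=np.array(c['attitude'],float)
        T[:3,:3]=R.from_quat(a).as_matrix() if a.size==4 else a.reshape(3,3)
        T[:3,3]=c['eye']
    c['T']=T;return c
def rays(c,uv):
    K=np.array([[c['fx'],0,c['cx']],[0,c['fy'],c['cy']],[0,0,1]],float)
    p=cv2.undistortPoints(np.array(uv,float).reshape(-1,1,2),K,np.array(c['distortion'],float)).reshape(-1,2)
    d=np.c_[p[:,0],-p[:,1],-np.ones(len(p))]
    return d@c['T'][:3,:3].T
def plane(c,uv,z):
    d=rays(c,uv);o=c['T'][:3,3]
    return o+d*((z-o[2])/d[:,2])[:,None]
def save(c,n): cv2.imwrite('pics/'+n+'.png',c['color'][:,:,::-1])
E
python3 - <<'E'
from h import *
for n in('top','scene','wrist'):
    c=cam(n);save(c,n+'0');print(n,c['T'].round(3).tolist(),c['fx'],c['distortion'])
    np.savez(n+'0.npz',**{k:np.array(v) for k,v in c.items()})
print(get_state())
E
```

```text
pics
top [[-0.009, 0.984, -0.177, 0.346], [-1.0, -0.01, -0.004, 0.01], [-0.006, 0.177, 0.984, 1.256], [0.0, 0.0, 0.0, 1.0]] 616.3337084157769 [-0.18266349  0.          0.          0.          0.        ]
scene [[-0.76, 0.393, -0.517, 0.134], [-0.649, -0.486, 0.585, 0.526], [-0.021, 0.78, 0.625, 0.573], [0.0, 0.0, 0.0, 1.0]] 466.4064710008607 [-0.0280246  0.         0.         0.         0.       ]
wrist [[0.432, 0.859, 0.274, 0.362], [-0.902, 0.412, 0.129, -0.575], [-0.002, -0.303, 0.953, 0.373], [0.0, 0.0, 0.0, 1.0]] 432.15343147520326 [-0.07011287  0.          0.          0.          0.        ]
{'time': 0.15, 'qpos': array([-1.27297803e+00,  2.87016471e-01,  1.57783557e+00,  1.22454805e-05,
        1.27858897e+00, -1.49994347e-01]), 'dq': array([ 0.00032024, -0.0039819 , -0.00511432, -0.00129183,  0.00175402,
       -0.00027934]), 'joint_efforts': array([ 1.22050649e-03, -4.06611300e+01, -2.93139982e+01, -1.26446507e-04,
        3.98513264e-03, -6.11547746e-08]), 'eef_pos': array([ 0.29216179, -0.60796297,  0.24423148]), 'tcp_rot': array([ 9.75037506e-01,  2.22038300e-01, -6.24002881e-05, -9.22090386e-04]), 'contact_force': array([-0.61109823,  0.667287  , -0.15389604]), 'wrist_torque': array([0.03129202, 0.04959831, 0.00846969]), 'finger_force': 0.0, 'opening': 1.0058025480231467}
```

View pics/top0.png

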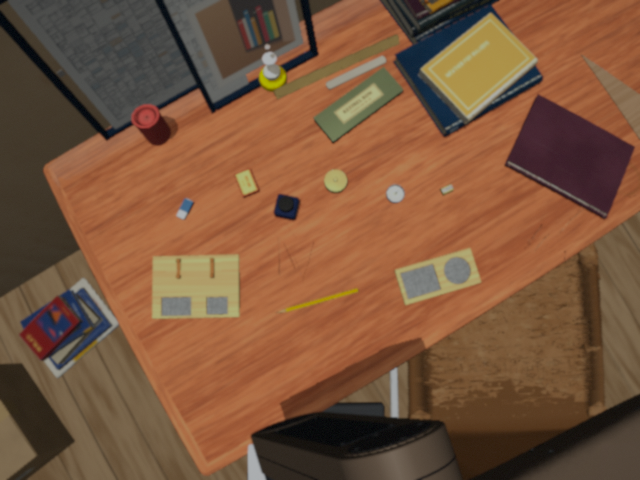

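View pics/scene0.png

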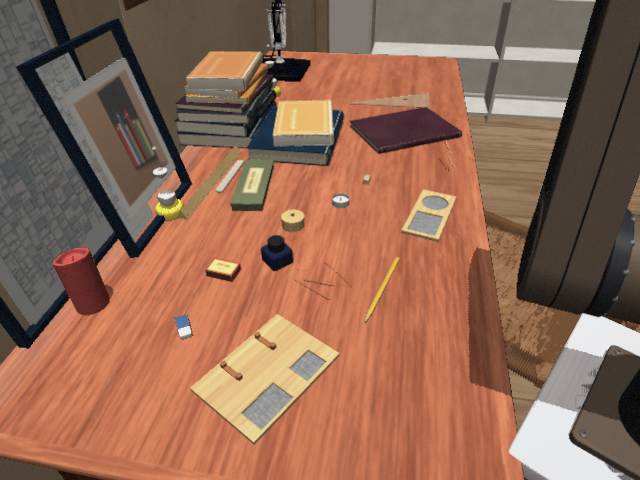

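The top view shows the eraser at (185,209), matchbox (247,183), ink bottle (287,206), pin tin (335,180), tea light (396,194), sharpener (447,189) and pencil (280–358, 291–311). The drawing board is at (196,287) with rests on top and recesses below, and the candle board is at (438,276). The scene view shows the same layout.

```bash
cat > m.py <<'E'
from h import *
def seg(c,box,z,minA=12,thr=40,bg=None,show=True):
    """largest non-desk blob in box -> world rect at plane z"""
    u0,v0,u1,v1=box
    im=cv2.cvtColor(c['color'],cv2.COLOR_RGB2LAB).astype(float)[v0:v1,u0:u1]
    edge=np.r_[im[0],im[-1],im[:,0],im[:,-1]] if bg is None else bg
    med=np.median(edge,0)
    d=im-med; d[...,0]*=0.6
    m=(np.linalg.norm(d,axis=2)>thr).astype(np.uint8)
    cs,_=cv2.findContours(m,cv2.RETR_EXTERNAL,cv2.CHAIN_APPROX_NONE)
    k=max(cs,key=cv2.contourArea)
    uv=k.reshape(-1,2)+[u0,v0]
    P=plane(c,uv,z)[:,:2]
    r=cv2.minAreaRect((P*1000).astype(np.float32))
    return uv,P,r
if __name__=='__main__':
    c=dict(np.load('top0.npz'))
    for n,b,z,t in [('eraser',(170,192,200,226),.012,30),('match',(230,165,264,202),.016,30),('ink',(268,188,308,226),.03,30),('tin',(318,163,356,200),.03,30),
      ('tea',(380,178,412,211),.015,30),('sharp',(436,180,459,199),.012,25),('pencil',(272,282,366,318),.006,30),('draw',(143,247,248,327),.007,30),('candle',(388,243,488,309),.007,30)]:
        uv,P,r=seg(c,b,z,thr=t)
        print(n,uv.min(0),uv.max(0),'c',np.round(r[0],1),'s',np.round(r[1],1),'a',round(r[2],1), 'az',round(float(np.degrees(np.arctan2(r[0][1],r[0][0]))),1),round(float(np.hypot(*r[0]))))
E
python3 m.py
```

```text
eraser [177 198] [193 218] c [628.9 290.4] s [22.3 43.3] a 64.9 az 24.8 693
match [236 170] [255 193] c [683.2 162.2] s [46.  27.9] a 21.8 az 13.4 702
ink [274 194] [299 219] c [625.3  76.1] s [48.3 48.7] a 77.7 az 6.9 630
tin [325 170] [346 191] c [680.3 -24.1] s [42.8 44.7] a 45.1 az -2.0 681
tea [386 185] [403 202] c [ 654.9 -147.3] s [35.5 36.4] a 43.2 az -12.7 671
sharp [441 185] [452 193] c [ 664.9 -258.2] s [12.3 26.3] a 26.1 az -21.2 713
pencil [286 289] [357 310] c [437.3   6.7] s [  6.2 149.6] a 15.3 az 0.9 437
draw [152 255] [238 317] c [466.5 265.9] s [125. 178.] a 0.9 az 29.7 537
candle [396 249] [479 303] c [ 482.8 -232.4] s [ 72.7 163.4] a 15.3 az -25.7 536
```

Emit:
step_arm(
  commands=[
    {"x": 41,"y": -17,"z": 3},
    {"x": 41,"y": -17,"z": 3},
    {"x": 41,"y": -17,"z": 3},
    {"x": 41,"y": -17,"z": 3},
    {"x": 41,"y": -17,"z": 3},
    {"x": 41,"y": -17,"z": 3},
    {"x": 41,"y": -17,"z": 3},
    {"x": 41,"y": -17,"z": 3},
    {"x": 41,"y": -17,"z": 3},
    {"x": 41,"y": -17,"z": 3},
  ],
  force=30,
)

```text
invalid input
```

Emit:
step_arm(
  commands=[
    {"x": 33,"y": -13,"z": 5},
    {"x": 33,"y": -13,"z": 5},
    {"x": 33,"y": -13,"z": 4},
    {"spin": -8},
    {"spin": -8},
    {"spin": -8},
    {"spin": -8},
    {"spin": -8},
    {"spin": -8},
    {"spin": -8},
  ],
)

```text
invalid input
```

```bash
cat >> h.py <<'E'
def go(x,y,z,yaw=None):
    """print tool-frame moves (mm,deg) to world target (mm,deg); shift to be made first, then spin"""
    s=get_state();M=R.from_quat(s['tcp_rot']).as_matrix();p=s['eef_pos']*1000
    yw=np.degrees(np.arctan2(M[1,0],M[0,0]))
    d=M.T@(np.array([x,y,z])-p)
    t=np.inf if yaw is None else (yw-yaw+90)%180-90
    print('t%.1f at'%s['time'],p.round(1),'yaw %.1f'%yw,'shift',d.round(1),'spin %.1f'%t,'q6 %.0f'%np.degrees(s['qpos'][5]),'open %.2f F'%s['opening'],np.round(s['contact_force'],1),'tilt',(M[:2,2]).round(3))
E
python3 - <<'E'
from h import *
go(665,-258,100,116)
c=cam('wrist');save(c,'w1');np.savez('w1.npz',**{k:np.array(v) for k,v in c.items()})
E
```

```text
t0.1 at [ 292.2 -608.   244.2] yaw 25.7 shift [ 487.6 -153.8  144.7] spin 89.7 q6 -9 open 1.01 F [-0.6  0.7 -0.2] tilt [-0.001  0.002]
```

View pics/w1.png

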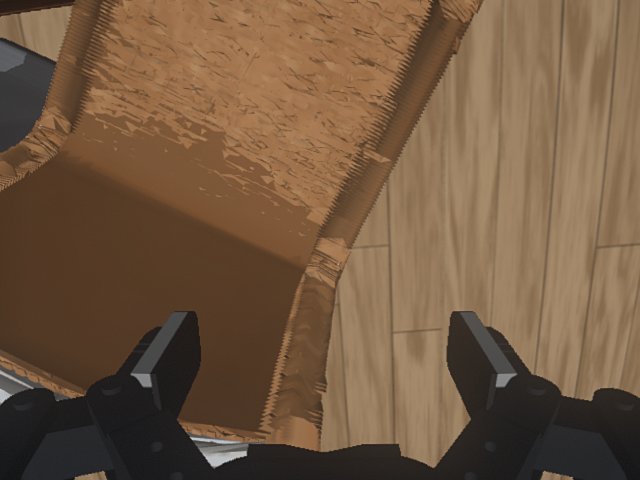

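The moves were refused, so each row probably needs every key. The picture only shows the chair and the open fingers, at about (165,370) and (480,370).

Emit:
step_arm(
  commands=[
    {"x": 41,"y": -17,"z": 3,"spin": 0,"gripper": -1},
    {"x": 41,"y": -17,"z": 3,"spin": 0,"gripper": -1},
    {"x": 41,"y": -17,"z": 3,"spin": 0,"gripper": -1},
    {"x": 41,"y": -17,"z": 3,"spin": 0,"gripper": -1},
    {"x": 41,"y": -17,"z": 3,"spin": 0,"gripper": -1},
    {"x": 41,"y": -17,"z": 3,"spin": 0,"gripper": -1},
    {"x": 41,"y": -17,"z": 3,"spin": 0,"gripper": -1},
    {"x": 41,"y": -17,"z": 3,"spin": 0,"gripper": -1},
    {"x": 41,"y": -17,"z": 3,"spin": 0,"gripper": -1},
    {"x": 41,"y": -17,"z": 3,"spin": 0,"gripper": -1},
  ],
  force=30,
)

```text
time: 1.2
eef_pos: [0.5892, -0.2761, 0.2151]
tcp_rot: [0.975, 0.222, -0.0, -0.0]
contact_force: [0.1, -1.0, -0.5]
opening: 0.998
finger_force: 0.0
```

Emit:
step_arm(
  commands=[
    {"x": 41,"y": -3,"z": 0,"spin": 0,"gripper": -1},
    {"x": 41,"y": -3,"z": 0,"spin": 0,"gripper": -1},
    {"x": 0,"y": 0,"z": 0,"spin": -8,"gripper": -1},
    {"x": 0,"y": 0,"z": 0,"spin": -8,"gripper": -1},
    {"x": 0,"y": 0,"z": 0,"spin": -8,"gripper": -1},
    {"x": 0,"y": 0,"z": 0,"spin": -8,"gripper": -1},
    {"x": 0,"y": 0,"z": 0,"spin": -8,"gripper": -1},
    {"x": 0,"y": 0,"z": 0,"spin": -8,"gripper": -1},
    {"x": 0,"y": 0,"z": 0,"spin": -8,"gripper": -1},
    {"x": 0,"y": 0,"z": 0,"spin": -8,"gripper": -1},
  ],
)

```text
time: 2.2
eef_pos: [0.6594, -0.2366, 0.2149]
tcp_rot: [0.707, 0.707, -0.0, -0.0]
contact_force: [-0.2, -0.6, 0.7]
opening: 1.001
finger_force: 0.0
```

```bash
python3 - <<'E'
from h import *
go(665,-258,100,116)
c=cam('wrist');save(c,'w2');np.savez('w2.npz',**{k:np.array(v) for k,v in c.items()})
E
```

```text
t2.2 at [ 659.4 -236.6  214.9] yaw 90.0 shift [-21.4   5.7 114.9] spin -26.0 q6 -28 open 1.00 F [-0.2 -0.6  0.7] tilt [-0.001  0.   ]
```

View pics/w2.png

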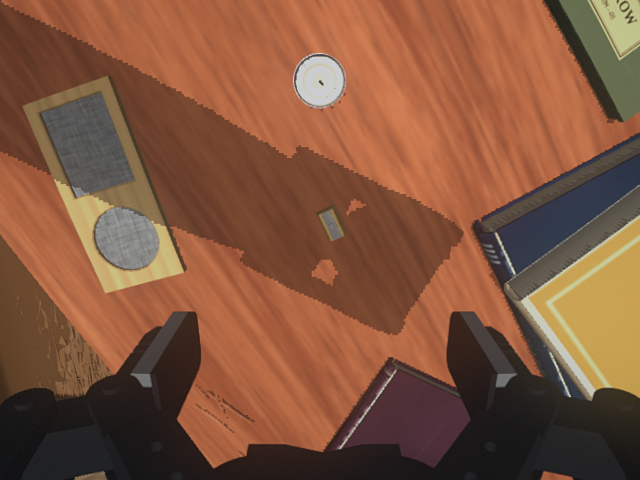

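The wrist view shows the sharpener at (331,224), the tea light at (320,81) and the candle board with corners about (23,105), (109,77), (184,271) and (105,293). Its round recess is at (127,238).

```bash
python3 - <<'E'
from m import *
c=dict(np.load('w2.npz'))
for n,b,z,t in [('sharp',(308,200,346,248),.012,14),('tea',(285,45,355,118),.015,30)]:
    uv,P,r=seg(c,b,z,thr=t)
    if n=='tea': r=cv2.minEnclosingCircle((P*1000).astype(np.float32))
    print(n,uv.min(0),uv.max(0),r)
P=plane(c,[(23,105),(109,77),(184,271),(105,293)],.007)*1000
print(P.round(1), P.mean(0), np.linalg.norm(np.diff(P,axis=0),axis=1))
E
```

```text
sharp [317 205] [345 240] ((665.7999267578125, -256.51055908203125), (15.312531471252441, 27.027624130249023), 24.30449104309082)
tea [293  53] [345 107] ((655.9774780273438, -147.76158142089844), 19.306230545043945)
[[ 424.9 -161.2    7. ]
 [ 497.6 -142.7    7. ]
 [ 540.5 -300.     7. ]
 [ 467.8 -321.1    7. ]] [ 482.70043202 -231.26758693    7.        ] [ 75.02991874 163.01492003  75.77079516]
```

Emit:
step_arm(
  commands=[
    {"x": -20.5,"y": 6,"z": 30,"spin": 0,"gripper": -0.2},
    {"x": 0,"y": 0,"z": 36,"spin": -8.3,"gripper": -0.2},
    {"x": 0,"y": 0,"z": 36,"spin": -8.3,"gripper": -0.2},
    {"x": 0,"y": 0,"z": 36,"spin": -8.4,"gripper": -0.2},
    {"x": 0,"y": 0,"z": 20,"spin": 0,"gripper": -0.2},
    {"x": 0,"y": 0,"z": 15,"spin": 0,"gripper": -0.2},
    {"x": 0,"y": 0,"z": 15,"spin": 0,"gripper": -0.2},
    {"x": 0,"y": 0,"z": 10,"spin": 0,"gripper": -0.2},
    {"x": 0,"y": 0,"z": 0,"spin": 0,"gripper": -0.2},
    {"x": 0,"y": 0,"z": 0,"spin": 0,"gripper": -0.2},
  ],
)

```text
time: 3.25
eef_pos: [0.6661, -0.2576, 0.0183]
tcp_rot: [0.54, 0.842, 0.0, 0.001]
contact_force: [-0.7, -0.6, 0.2]
opening: 0.601
finger_force: 0.0
```

```bash
python3 - <<'E'
from h import *
go(665.5,-257.5,17,115)
E
```

```text
t3.2 at [ 666.1 -257.6   18.3] yaw 114.6 shift [ 0.3 -0.5  1.3] spin -0.4 q6 -54 open 0.60 F [-0.7 -0.6  0.2] tilt [ 0.001 -0.001]
```

Emit:
step_arm(
  commands=[
    {"x": 0,"y": 0,"z": 1,"spin": 0,"gripper": 1},
    {"x": 0,"y": 0,"z": 0,"spin": 0,"gripper": 1},
    {"x": 0,"y": 0,"z": 0,"spin": 0,"gripper": 1},
    {"x": 0,"y": 0,"z": 0,"spin": 0,"gripper": 1},
    {"x": 0,"y": 0,"z": 0,"spin": 0,"gripper": 1},
    {"x": 0,"y": 0,"z": 0,"spin": 0,"gripper": 1},
    {"x": 0,"y": 0,"z": -10,"spin": 0,"gripper": 1},
    {"x": 0,"y": 0,"z": -20,"spin": 0,"gripper": 1},
    {"x": 0,"y": 0,"z": -30,"spin": 0,"gripper": 1},
    {"x": 0,"y": 0,"z": -30,"spin": 0,"gripper": 1},
  ],
  force=30,
)

```text
time: 4.25
eef_pos: [0.665, -0.2571, 0.1077]
tcp_rot: [0.54, 0.842, -0.0, -0.0]
contact_force: [0.1, 0.0, -0.4]
opening: 0.184
finger_force: 30.6
```

Emit:
step_arm(
  commands=[
    {"x": 48,"y": -1.8,"z": -3,"spin": 0,"gripper": 1},
    {"x": 48,"y": -1.8,"z": -3,"spin": 0,"gripper": 1},
    {"x": 48,"y": -1.8,"z": -3,"spin": 0,"gripper": 1},
    {"x": 48,"y": -1.8,"z": -3,"spin": 0,"gripper": 1},
    {"x": 48,"y": -1.8,"z": -3,"spin": 0,"gripper": 1},
    {"x": 48,"y": -1.8,"z": -3,"spin": 0,"gripper": 1},
    {"x": 48,"y": -1.8,"z": -3,"spin": 0,"gripper": 1},
    {"x": 48,"y": -1.8,"z": -3,"spin": 0,"gripper": 1},
    {"x": 48,"y": -1.8,"z": -3,"spin": 0,"gripper": 1},
    {"x": 48,"y": -1.8,"z": -3,"spin": 0,"gripper": 1},
  ],
)

```text
time: 5.25
eef_pos: [0.4479, 0.173, 0.1378]
tcp_rot: [0.54, 0.842, 0.001, 0.001]
contact_force: [-0.2, -0.1, -1.3]
opening: 0.187
finger_force: 30.6
```

Emit:
step_arm(
  commands=[
    {"x": 30,"y": 0,"z": -20,"spin": 0,"gripper": 1},
    {"x": 22,"y": 0,"z": -20,"spin": 0,"gripper": 1},
    {"x": 0,"y": 0,"z": 0,"spin": 8,"gripper": 1},
    {"x": 0,"y": 0,"z": 0,"spin": 8,"gripper": 1},
    {"x": 0,"y": 0,"z": 0,"spin": 7.7,"gripper": 1},
    {"x": 0,"y": 0,"z": 0,"spin": 0,"gripper": 1},
    {"x": 0,"y": 0,"z": 0,"spin": 0,"gripper": 1},
    {"x": 0,"y": 0,"z": 0,"spin": 0,"gripper": 1},
    {"x": 0,"y": 0,"z": 0,"spin": 0,"gripper": 1},
    {"x": 0,"y": 0,"z": 0,"spin": 0,"gripper": 1},
  ],
)

```text
time: 6.25
eef_pos: [0.4272, 0.2186, 0.1763]
tcp_rot: [0.701, 0.713, -0.0, -0.0]
contact_force: [0.5, 0.1, -0.3]
opening: 0.186
finger_force: 30.6
```

```bash
python3 - <<'E'
from h import *
go(427,220.5,21,90.9)
c=cam('wrist');save(c,'w3');np.savez('w3.npz',**{k:np.array(v) for k,v in c.items()})
E
```

```text
t6.2 at [427.2 218.6 176.3] yaw 91.0 shift [ 1.900e+00 -1.000e-01  1.553e+02] spin 0.1 q6 14 open 0.19 F [ 0.5  0.1 -0.3] tilt [-0. -0.]
```

View pics/w3.png

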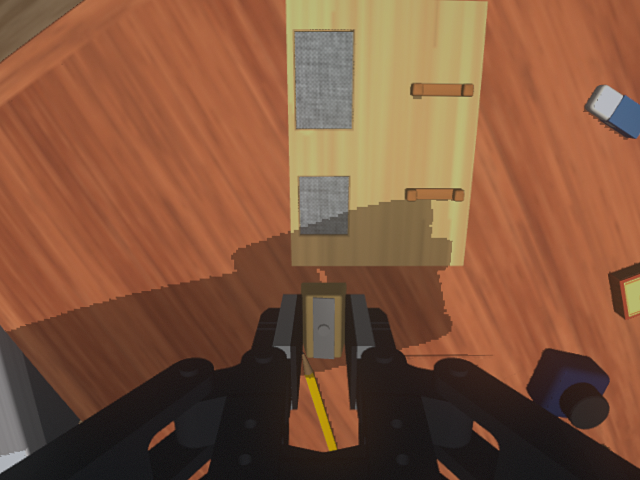

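The sharpener is held straight at (323,325). The sharpener recess spans (298–349, 176–235), the eraser recess (294–354, 30–128), and the rests are at (442,90) and (434,194).

```bash
python3 - <<'E'
from h import *
c=dict(np.load('w3.npz'))
for n,q,z in [('sh',[(298,176),(349,176),(349,235),(300,235)],.004),('er',[(294,30),(354,30),(353,128),(295,128)],.004),('r1',[(411,90),(473,90)],.016),('r2',[(406,194),(464,194)],.016)]:
    P=plane(c,q,z)[:,:2]*1000;print(n,P.mean(0).round(1),P.round(0).tolist())
E
```

```text
sh [427.3 220.5] [[409.0, 242.0], [445.0, 243.0], [446.0, 199.0], [410.0, 198.0]]
er [425.9 306.6] [[406.0, 338.0], [445.0, 338.0], [446.0, 276.0], [407.0, 275.0]]
r1 [502.  301.9] [[482.0, 301.0], [522.0, 302.0]]
r2 [503.4 233.3] [[483.0, 233.0], [524.0, 234.0]]
```

Emit:
step_arm(
  commands=[
    {"x": 2,"y": 0,"z": 40,"spin": 0,"gripper": 1},
    {"x": 0,"y": 0,"z": 40,"spin": 0,"gripper": 1},
    {"x": 0,"y": 0,"z": 30,"spin": 0,"gripper": 1},
    {"x": 0,"y": 0,"z": 20,"spin": 0,"gripper": 1},
    {"x": 0,"y": 0,"z": 12,"spin": 0,"gripper": 1},
    {"x": 0,"y": 0,"z": 8,"spin": 0,"gripper": 1},
    {"x": 0,"y": 0,"z": 4,"spin": 0,"gripper": 1},
    {"x": 0,"y": 0,"z": 1,"spin": 0,"gripper": 1},
    {"x": 0,"y": 0,"z": 0,"spin": 0,"gripper": 1},
    {"x": 0,"y": 0,"z": 0,"spin": 0,"gripper": 1},
  ],
)

```text
time: 7.3
eef_pos: [0.4278, 0.2209, 0.0222]
tcp_rot: [0.701, 0.713, 0.001, 0.0]
contact_force: [0.4, -1.0, -0.6]
opening: 0.186
finger_force: 30.6
```

Emit:
step_arm(
  commands=[
    {"x": 0,"y": 0,"z": 0,"spin": 0,"gripper": 0.2},
    {"x": 0,"y": 0,"z": 0,"spin": 0,"gripper": 0.2},
    {"x": 0,"y": 0,"z": 0,"spin": 0,"gripper": 0.2},
    {"x": 0,"y": 0,"z": 0,"spin": 0,"gripper": 0.2},
    {"x": 0,"y": 0,"z": -10,"spin": 0,"gripper": 0.2},
    {"x": 0,"y": 0,"z": -40,"spin": 0,"gripper": -1},
    {"x": 0,"y": 0,"z": -45,"spin": 0,"gripper": -1},
    {"x": 0,"y": 0,"z": -45,"spin": 0,"gripper": -1},
    {"x": 0,"y": 0,"z": -40,"spin": 0,"gripper": -1},
    {"x": 0,"y": 0,"z": -15,"spin": 0,"gripper": -1},
  ],
)

```text
time: 8.3
eef_pos: [0.4292, 0.2214, 0.2226]
tcp_rot: [0.701, 0.713, 0.004, 0.002]
contact_force: [-0.2, 0.9, 0.3]
opening: 1.001
finger_force: 0.0
```

Emit:
step_arm(
  commands=[
    {"x": -15,"y": 44,"z": 0,"spin": 0,"gripper": -1},
    {"x": -15,"y": 44,"z": 0,"spin": 0,"gripper": -1},
    {"x": -15,"y": 44,"z": 0,"spin": 0,"gripper": -1},
    {"x": -15,"y": 44,"z": 0,"spin": 0,"gripper": -1},
    {"x": -15,"y": 44,"z": 0,"spin": 0,"gripper": -1},
    {"x": 0,"y": 0,"z": 0,"spin": 0,"gripper": -1},
    {"x": 0,"y": 0,"z": 0,"spin": 0,"gripper": -1},
    {"x": 0,"y": 0,"z": 0,"spin": 0,"gripper": -1},
    {"x": 0,"y": 0,"z": 0,"spin": 0,"gripper": -1},
    {"x": 0,"y": 0,"z": 0,"spin": 0,"gripper": -1},
  ],
)

```text
time: 9.3
eef_pos: [0.6475, 0.1501, 0.2172]
tcp_rot: [0.701, 0.713, 0.0, 0.0]
contact_force: [1.8, 0.3, 0.0]
opening: 0.999
finger_force: 0.0
```

```bash
python3 - <<'E'
from h import *
go(629,290,100,155)
c=cam('wrist');save(c,'w4');np.savez('w4.npz',**{k:np.array(v) for k,v in c.items()})
E
```

```text
t9.3 at [647.5 150.1 217.2] yaw 91.0 shift [140.2 -16.1 117.2] spin -64.0 q6 3 open 1.00 F [1.8 0.3 0. ] tilt [0.001 0.   ]
```

View pics/w4.png

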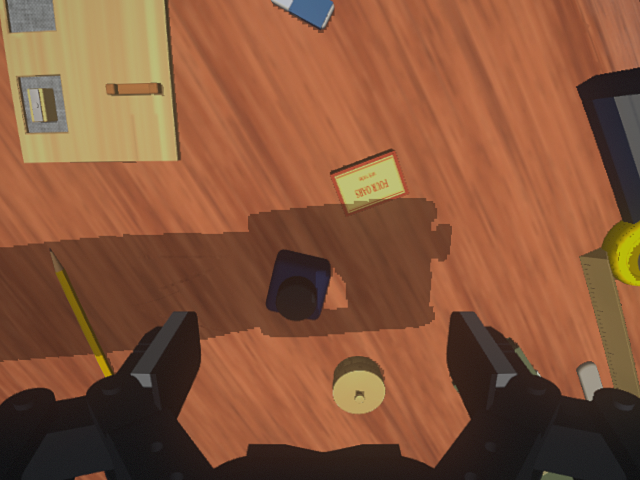

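The sharpener sits in its recess at (41,106). The matchbox's top corners are about (332,173), (396,153), (409,188) and (347,212). The ink bottle is at (298,285), the pin tin at (359,390), and the eraser is cut off at the top.

```bash
python3 - <<'E'
from h import *
c=dict(np.load('w4.npz'))
P=plane(c,[(332,173),(396,153),(409,188),(347,212)],.016)[:,:2]*1000
print(P.round(1),P.mean(0))
for i in range(4):
    d=P[(i+1)%4]-P[i];print(np.hypot(*d),np.degrees(np.arctan2(d[1],d[0]))%180)
a=P.mean(0)
im=c['color'][140:225,320:420,::-1];cv2.imwrite('pics/mb.png',cv2.resize(im,None,fx=6,fy=6))
E
```

```text
[[653.7 171. ]
 [702.1 187.3]
 [714.  160.4]
 [666.3 140.2]] [684.03972206 164.72450072]
51.0294012531213 18.541623591146344
29.41739217786719 113.90220588528142
51.83096877832295 22.893920528686465
33.28819246654176 112.15194991142106
```

View pics/mb.png

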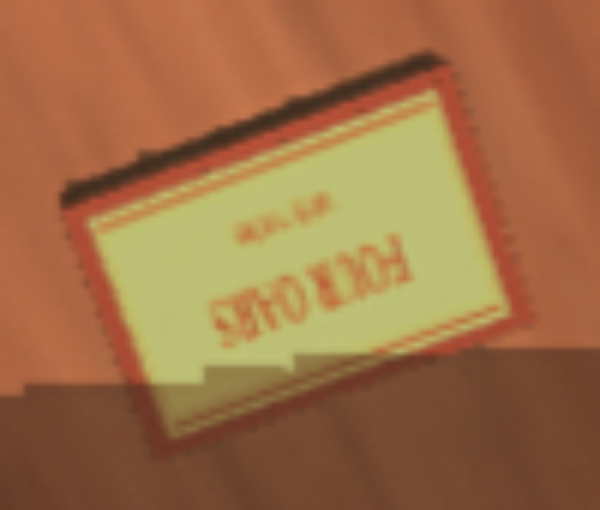

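The crop shows the top corners precisely: (330.5,174.5), (394.5,150.8), (408,194) and (346.7,215.8).

```bash
python3 - <<'E'
from h import *
c=dict(np.load('w4.npz'))
P=plane(c,[(330.5,174.5),(394.5,150.8),(408,194),(346.7,215.8)],.016)[:,:2]*1000
print(P.mean(0))
for i in range(4):
    d=P[(i+1)%4]-P[i];print(np.hypot(*d),np.degrees(np.arctan2(d[1],d[0]))%180)
go(*P.mean(0),80,21)
E
```

```text
[683.30276402 162.86287623]
51.88438294099038 21.540383163477625
35.67136651683474 110.91812289067853
50.92763405094943 21.293083888961462
35.454029755772936 112.4612889476702
t9.3 at [647.6 150.  217.1] yaw 91.0 shift [ 12.2  35.8 137.1] spin 70.0 q6 3 open 1.00 F [ 0.3 -0.1 -0.4] tilt [0.001 0.   ]
```

Emit:
step_arm(
  commands=[
    {"x": 12.2,"y": 35.8,"z": 0,"spin": 0,"gripper": -0.4},
    {"x": 0,"y": 0,"z": 15,"spin": 7.73,"gripper": -0.4},
    {"x": 0,"y": 0,"z": 15,"spin": 7.73,"gripper": -0.4},
    {"x": 0,"y": 0,"z": 15,"spin": 7.73,"gripper": -0.4},
    {"x": 0,"y": 0,"z": 15,"spin": 7.73,"gripper": -0.4},
    {"x": 0,"y": 0,"z": 15,"spin": 7.73,"gripper": -0.4},
    {"x": 0,"y": 0,"z": 15,"spin": 7.73,"gripper": -0.4},
    {"x": 0,"y": 0,"z": 15,"spin": 7.73,"gripper": -0.4},
    {"x": 0,"y": 0,"z": 15,"spin": 7.73,"gripper": -0.4},
    {"x": 0,"y": 0,"z": 15,"spin": 7.73,"gripper": -0.4},
  ],
)

```text
time: 10.35
eef_pos: [0.6836, 0.1626, 0.0813]
tcp_rot: [0.983, 0.183, 0.0, 0.0]
contact_force: [0.3, 0.9, -0.3]
opening: 0.7
finger_force: 0.0
```

```bash
python3 - <<'E'
from h import *
go(683.3,162.9,15.5,21.4)
E
```

```text
t10.3 at [683.6 162.6  81.3] yaw 21.1 shift [-0.2 -0.4 65.8] spin -0.3 q6 74 open 0.70 F [ 0.3  0.9 -0.3] tilt [0.001 0.   ]
```

Emit:
step_arm(
  commands=[
    {"x": 0,"y": 0,"z": 20,"spin": 0,"gripper": -0.4},
    {"x": 0,"y": 0,"z": 20,"spin": 0,"gripper": -0.4},
    {"x": 0,"y": 0,"z": 12,"spin": 0,"gripper": -0.4},
    {"x": 0,"y": 0,"z": 8,"spin": 0,"gripper": -0.4},
    {"x": 0,"y": 0,"z": 6,"spin": 0,"gripper": -0.4},
    {"x": 0,"y": 0,"z": 0,"spin": 0,"gripper": -0.4},
    {"x": 0,"y": 0,"z": 0,"spin": 0,"gripper": -0.4},
    {"x": 0,"y": 0,"z": 0,"spin": 0,"gripper": 1},
    {"x": 0,"y": 0,"z": 0,"spin": 0,"gripper": 1},
    {"x": 0,"y": 0,"z": 0,"spin": 0,"gripper": 1},
  ],
)

```text
time: 11.35
eef_pos: [0.6848, 0.1623, 0.0165]
tcp_rot: [0.983, 0.186, 0.001, 0.0]
contact_force: [0.4, -0.6, 1.9]
opening: 0.415
finger_force: 31.3
```

Emit:
step_arm(
  commands=[
    {"x": 0,"y": 0,"z": 0,"spin": 0,"gripper": 1},
    {"x": 0,"y": 0,"z": 0,"spin": 0,"gripper": 1},
    {"x": 0,"y": 0,"z": -10,"spin": 0,"gripper": 1},
    {"x": 0,"y": 0,"z": -20,"spin": 0,"gripper": 1},
    {"x": 0,"y": 0,"z": -30,"spin": 0,"gripper": 1},
    {"x": 0,"y": 0,"z": -40,"spin": 0,"gripper": 1},
    {"x": 0,"y": 0,"z": -30,"spin": 0,"gripper": 1},
    {"x": 0,"y": 0,"z": 0,"spin": 0,"gripper": 1},
    {"x": 0,"y": 0,"z": 0,"spin": 0,"gripper": 1},
    {"x": 0,"y": 0,"z": 0,"spin": 0,"gripper": 1},
  ],
)

```text
time: 12.35
eef_pos: [0.6828, 0.1621, 0.1439]
tcp_rot: [0.983, 0.186, -0.001, -0.0]
contact_force: [-0.4, 0.7, -0.1]
opening: 0.416
finger_force: 31.0
```

```bash
python3 - <<'E'
from h import *
a=np.radians(15.2)
m=np.array([482.7,-231.8])+[-38*np.sin(a),38*np.cos(a)]
t=np.array([482.7,-231.8])-[-42*np.sin(a),42*np.cos(a)]
print(m,t);go(*m,150,105.2)
E
```

```text
[ 472.73681121 -195.12937321] [ 493.7119455  -272.33069277]
t12.3 at [682.8 162.1 143.9] yaw 21.4 shift [-325.9  256.    -5.4] spin -83.8 q6 74 open 0.42 F [-0.4  0.7 -0.1] tilt [-0.003 -0.   ]
```

Emit:
step_arm(
  commands=[
    {"x": -36.2,"y": 28.4,"z": 0,"spin": 0,"gripper": 1},
    {"x": -36.2,"y": 28.4,"z": 0,"spin": 0,"gripper": 1},
    {"x": -36.2,"y": 28.4,"z": 0,"spin": 0,"gripper": 1},
    {"x": -36.2,"y": 28.4,"z": 0,"spin": 0,"gripper": 1},
    {"x": -36.2,"y": 28.4,"z": 0,"spin": 0,"gripper": 1},
    {"x": -36.2,"y": 28.4,"z": 0,"spin": 0,"gripper": 1},
    {"x": -36.2,"y": 28.4,"z": 0,"spin": 0,"gripper": 1},
    {"x": -36.2,"y": 28.4,"z": 0,"spin": 0,"gripper": 1},
    {"x": -36.2,"y": 28.4,"z": 0,"spin": 0,"gripper": 1},
    {"x": 0,"y": 0,"z": 0,"spin": 0,"gripper": 1},
  ],
)

```text
time: 13.35
eef_pos: [0.4706, -0.1978, 0.1435]
tcp_rot: [0.983, 0.183, -0.002, -0.001]
contact_force: [-0.4, 0.9, -1.1]
opening: 0.413
finger_force: 31.0
```

Emit:
step_arm(
  commands=[
    {"x": 0,"y": 0,"z": 7,"spin": -8.4,"gripper": 1},
    {"x": 0,"y": 0,"z": 7,"spin": -8.4,"gripper": 1},
    {"x": 0,"y": 0,"z": 7,"spin": -8.4,"gripper": 1},
    {"x": 0,"y": 0,"z": 7,"spin": -8.4,"gripper": 1},
    {"x": 0,"y": 0,"z": 7,"spin": -8.4,"gripper": 1},
    {"x": 0,"y": 0,"z": 7,"spin": -8.4,"gripper": 1},
    {"x": 0,"y": 0,"z": 7,"spin": -8.4,"gripper": 1},
    {"x": 0,"y": 0,"z": 7,"spin": -8.4,"gripper": 1},
    {"x": 0,"y": 0,"z": 7,"spin": -8.4,"gripper": 1},
    {"x": 0,"y": 0,"z": 7,"spin": -8.4,"gripper": 1},
  ],
)

```text
time: 14.35
eef_pos: [0.473, -0.1932, 0.0734]
tcp_rot: [0.603, 0.797, 0.0, -0.002]
contact_force: [-0.0, 1.3, -0.5]
opening: 0.41
finger_force: 30.9
```

```bash
python3 - <<'E'
from h import *
go(472.7,-195.1,20,105.2)
E
```

```text
t14.3 at [ 473.  -193.2   73.4] yaw 105.8 shift [-1.9 -0.7 53.4] spin 0.6 q6 -49 open 0.41 F [-0.   1.3 -0.5] tilt [-0.003  0.002]
```

Emit:
step_arm(
  commands=[
    {"x": -2,"y": 0,"z": 15,"spin": 0,"gripper": 1},
    {"x": 0,"y": 0,"z": 15,"spin": 0,"gripper": 1},
    {"x": 0,"y": 0,"z": 10,"spin": 0,"gripper": 1},
    {"x": 0,"y": 0,"z": 7,"spin": 0,"gripper": 1},
    {"x": 0,"y": 0,"z": 4,"spin": 0,"gripper": 1},
    {"x": 0,"y": 0,"z": 2,"spin": 0,"gripper": 1},
    {"x": 0,"y": 0,"z": 0,"spin": 0,"gripper": 1},
    {"x": 0,"y": 0,"z": 0,"spin": 0,"gripper": 1},
    {"x": 0,"y": 0,"z": 0,"spin": 0,"gripper": 1},
    {"x": 0,"y": 0,"z": 0,"spin": 0,"gripper": 1},
  ],
)

```text
time: 15.35
eef_pos: [0.4745, -0.1967, 0.0228]
tcp_rot: [0.606, 0.795, 0.0, 0.0]
contact_force: [-0.2, -0.5, -0.1]
opening: 0.414
finger_force: 30.9
```

Emit:
step_arm(
  commands=[
    {"x": 0,"y": 0,"z": 0,"spin": 0,"gripper": -0.2},
    {"x": 0,"y": 0,"z": 0,"spin": 0,"gripper": -0.2},
    {"x": 0,"y": 0,"z": 0,"spin": 0,"gripper": -0.2},
    {"x": 0,"y": 0,"z": 0,"spin": 0,"gripper": -0.2},
    {"x": 0,"y": 0,"z": -20,"spin": 0,"gripper": -0.2},
    {"x": 0,"y": 0,"z": -40,"spin": 0,"gripper": -0.4},
    {"x": 0,"y": 0,"z": -40,"spin": 0,"gripper": -0.4},
    {"x": 0,"y": 0,"z": 0,"spin": 0,"gripper": -0.4},
    {"x": 0,"y": 0,"z": 0,"spin": 0,"gripper": -0.4},
    {"x": 0,"y": 0,"z": 0,"spin": 0,"gripper": -0.4},
  ],
)

```text
time: 16.35
eef_pos: [0.4734, -0.196, 0.1209]
tcp_rot: [0.606, 0.795, -0.0, -0.001]
contact_force: [-1.5, 0.4, -1.3]
opening: 0.703
finger_force: 0.0
```

```bash
python3 - <<'E'
from h import *
go(655.7,-147.6,15,105.2)
E
```

```text
t16.4 at [ 473.4 -196.   120.9] yaw 105.4 shift [ -2.  188.8 105.6] spin 0.2 q6 -49 open 0.70 F [-1.5  0.4 -1.3] tilt [-0.002  0.001]
```

Emit:
step_arm(
  commands=[
    {"x": 0,"y": 38,"z": 0,"spin": 0,"gripper": -0.4},
    {"x": 0,"y": 38,"z": 0,"spin": 0,"gripper": -0.4},
    {"x": 0,"y": 38,"z": 0,"spin": 0,"gripper": -0.4},
    {"x": -1,"y": 38,"z": 0,"spin": 0,"gripper": -0.4},
    {"x": -1,"y": 37,"z": 0,"spin": 0,"gripper": -0.4},
    {"x": 0,"y": 0,"z": 25,"spin": 0,"gripper": -0.4},
    {"x": 0,"y": 0,"z": 25,"spin": 0,"gripper": -0.4},
    {"x": 0,"y": 0,"z": 15,"spin": 0,"gripper": -0.4},
    {"x": 0,"y": 0,"z": 0,"spin": 0,"gripper": -0.4},
    {"x": 0,"y": 0,"z": 0,"spin": 0,"gripper": -0.4},
  ],
)

```text
time: 17.35
eef_pos: [0.6565, -0.1483, 0.0565]
tcp_rot: [0.606, 0.795, -0.0, -0.001]
contact_force: [0.1, 0.0, 0.9]
opening: 0.699
finger_force: 0.0
```

```bash
python3 - <<'E'
from h import *
go(655.7,-147.6,15,105.2)
E
```

```text
t17.4 at [ 656.5 -148.3   56.5] yaw 105.4 shift [ 0.9 -0.5 41.5] spin 0.2 q6 -37 open 0.70 F [0.1 0.  0.9] tilt [-0.002  0.001]
```

Emit:
step_arm(
  commands=[
    {"x": 0.5,"y": 0,"z": 18,"spin": 0,"gripper": -0.4},
    {"x": 0,"y": 0,"z": 12,"spin": 0,"gripper": -0.4},
    {"x": 0,"y": 0,"z": 8,"spin": 0,"gripper": -0.4},
    {"x": 0,"y": 0,"z": 3,"spin": 0,"gripper": -0.4},
    {"x": 0,"y": 0,"z": 0,"spin": 0,"gripper": -0.4},
    {"x": 0,"y": 0,"z": 0,"spin": 0,"gripper": 1},
    {"x": 0,"y": 0,"z": 0,"spin": 0,"gripper": 1},
    {"x": 0,"y": 0,"z": 0,"spin": 0,"gripper": 1},
    {"x": 0,"y": 0,"z": 0,"spin": 0,"gripper": 1},
    {"x": 0,"y": 0,"z": 0,"spin": 0,"gripper": 1},
  ],
)

```text
time: 18.35
eef_pos: [0.6576, -0.1481, 0.0172]
tcp_rot: [0.606, 0.795, 0.0, 0.001]
contact_force: [1.0, -0.8, 2.7]
opening: 0.423
finger_force: 30.2
```

Emit:
step_arm(
  commands=[
    {"x": 0,"y": 0,"z": -10,"spin": 0,"gripper": 1},
    {"x": 0,"y": 0,"z": -20,"spin": 0,"gripper": 1},
    {"x": 0,"y": 0,"z": -30,"spin": 0,"gripper": 1},
    {"x": 0,"y": 0,"z": -30,"spin": 0,"gripper": 1},
    {"x": 0,"y": 0,"z": 0,"spin": 0,"gripper": 1},
    {"x": 0,"y": 0,"z": 0,"spin": 0,"gripper": 1},
    {"x": 0,"y": 0,"z": 0,"spin": 0,"gripper": 1},
    {"x": 0,"y": 0,"z": 0,"spin": 0,"gripper": 1},
    {"x": 0,"y": 0,"z": 0,"spin": 0,"gripper": 1},
    {"x": 0,"y": 0,"z": 0,"spin": 0,"gripper": 1},
  ],
)

```text
time: 19.35
eef_pos: [0.6564, -0.1477, 0.1052]
tcp_rot: [0.606, 0.795, -0.0, -0.001]
contact_force: [-0.2, -0.6, -0.5]
opening: 0.419
finger_force: 30.0
```

```bash
python3 - <<'E'
from h import *
go(493.7,-272.3,20,105.2)
E
```

```text
t19.4 at [ 656.4 -147.7  105.2] yaw 105.4 shift [ -77.1 -189.8   85.4] spin 0.2 q6 -37 open 0.42 F [-0.2 -0.6 -0.5] tilt [-0.002  0.001]
```

Emit:
step_arm(
  commands=[
    {"x": -15.4,"y": -38,"z": 0,"spin": 0,"gripper": 1},
    {"x": -15.4,"y": -38,"z": 0,"spin": 0,"gripper": 1},
    {"x": -15.4,"y": -38,"z": 0,"spin": 0,"gripper": 1},
    {"x": -15.4,"y": -38,"z": 0,"spin": 0,"gripper": 1},
    {"x": -15.4,"y": -38,"z": 0,"spin": 0,"gripper": 1},
    {"x": 0,"y": 0,"z": 20,"spin": 0,"gripper": 1},
    {"x": 0,"y": 0,"z": 20,"spin": 0,"gripper": 1},
    {"x": 0,"y": 0,"z": 15,"spin": 0,"gripper": 1},
    {"x": 0,"y": 0,"z": 0,"spin": 0,"gripper": 1},
    {"x": 0,"y": 0,"z": 0,"spin": 0,"gripper": 1},
  ],
)

```text
time: 20.35
eef_pos: [0.4943, -0.2723, 0.0511]
tcp_rot: [0.606, 0.796, 0.0, -0.0]
contact_force: [0.6, 0.3, 0.1]
opening: 0.419
finger_force: 30.2
```

```bash
python3 - <<'E'
from h import *
go(493.7,-272.3,20,105.2)
c=cam('wrist');save(c,'w5')
E
```

```text
t20.4 at [ 494.3 -272.3   51.1] yaw 105.4 shift [ 0.1 -0.6 31.1] spin 0.2 q6 -55 open 0.42 F [0.6 0.3 0.1] tilt [-0.001  0.   ]
```

View pics/w5.png

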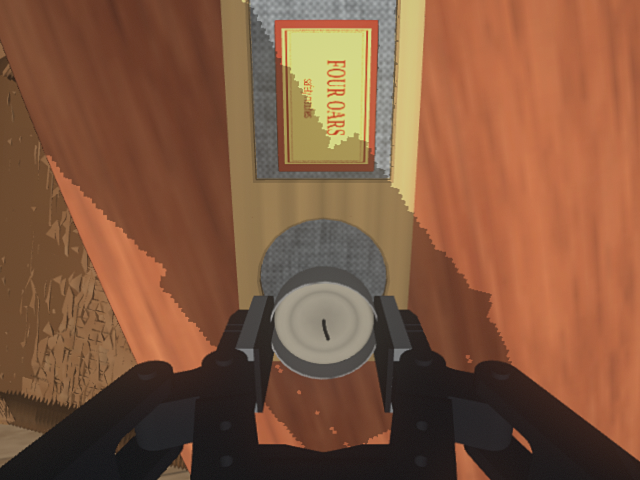

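The matchbox lies flat and centred in its recess at (327,95). The tea light at (323,325) is held over the round recess at (323,270).

Emit:
step_arm(
  commands=[
    {"x": 0,"y": 0,"z": 12,"spin": 0,"gripper": 1},
    {"x": 0,"y": 0,"z": 10,"spin": 0,"gripper": 1},
    {"x": 0,"y": 0,"z": 6,"spin": 0,"gripper": 1},
    {"x": 0,"y": 0,"z": 3,"spin": 0,"gripper": 1},
    {"x": 0,"y": 0,"z": 0,"spin": 0,"gripper": 1},
    {"x": 0,"y": 0,"z": 0,"spin": 0,"gripper": 1},
    {"x": 0,"y": 0,"z": 0,"spin": 0,"gripper": -0.2},
    {"x": 0,"y": 0,"z": 0,"spin": 0,"gripper": -0.2},
    {"x": 0,"y": 0,"z": 0,"spin": 0,"gripper": -0.2},
    {"x": 0,"y": 0,"z": 0,"spin": 0,"gripper": -0.2},
  ],
)

```text
time: 21.4
eef_pos: [0.4942, -0.2725, 0.0203]
tcp_rot: [0.606, 0.795, 0.0, 0.0]
contact_force: [0.7, 0.6, -0.4]
opening: 0.596
finger_force: 0.0
```

Emit:
step_arm(
  commands=[
    {"x": 0,"y": 0,"z": -20,"spin": 0,"gripper": -0.2},
    {"x": 0,"y": 0,"z": -40,"spin": 0,"gripper": -0.2},
    {"x": 0,"y": 0,"z": -40,"spin": 0,"gripper": -0.2},
    {"x": 0,"y": 0,"z": -40,"spin": 0,"gripper": -0.2},
    {"x": 0,"y": 0,"z": -40,"spin": 0,"gripper": -0.2},
    {"x": 0,"y": 0,"z": 0,"spin": 0,"gripper": -0.2},
    {"x": 0,"y": 0,"z": 0,"spin": 0,"gripper": -0.2},
    {"x": 0,"y": 0,"z": 0,"spin": 0,"gripper": -0.2},
    {"x": 0,"y": 0,"z": 0,"spin": 0,"gripper": -0.2},
    {"x": 0,"y": 0,"z": 0,"spin": 0,"gripper": -0.2},
  ],
)

```text
time: 22.4
eef_pos: [0.4935, -0.272, 0.1985]
tcp_rot: [0.606, 0.795, 0.0, -0.002]
contact_force: [0.3, 0.1, 0.1]
opening: 0.598
finger_force: 0.0
```

```bash
python3 - <<'E'
from h import *
go(437,-40,200,105.3)
E
```

```text
t22.4 at [ 493.5 -272.   198.5] yaw 105.4 shift [238.7   7.1  -0.9] spin 0.1 q6 -55 open 0.60 F [0.3 0.1 0.1] tilt [-0.002  0.002]
```

Emit:
step_arm(
  commands=[
    {"x": 46,"y": 1.5,"z": 0,"spin": 0,"gripper": -0.2},
    {"x": 46,"y": 1.5,"z": 0,"spin": 0,"gripper": -0.2},
    {"x": 46,"y": 1.5,"z": 0,"spin": 0,"gripper": -0.2},
    {"x": 46,"y": 1.5,"z": 0,"spin": 0,"gripper": -0.2},
    {"x": 46,"y": 1,"z": 0,"spin": 0,"gripper": -0.2},
    {"x": 0,"y": 0,"z": 0,"spin": 0,"gripper": -0.2},
    {"x": 0,"y": 0,"z": 0,"spin": 0,"gripper": -0.2},
    {"x": 0,"y": 0,"z": 0,"spin": 0,"gripper": -0.2},
    {"x": 0,"y": 0,"z": 0,"spin": 0,"gripper": -0.2},
    {"x": 0,"y": 0,"z": 0,"spin": 0,"gripper": -0.2},
  ],
)

```text
time: 23.4
eef_pos: [0.4401, -0.0499, 0.2002]
tcp_rot: [0.607, 0.795, -0.0, -0.0]
contact_force: [0.7, 0.1, -0.7]
opening: 0.599
finger_force: 0.0
```

```bash
python3 - <<'E'
from h import *
go(437,5,14.5,105.3)
c=cam('wrist');save(c,'w6');np.savez('w6.npz',**{k:np.array(v) for k,v in c.items()})
E
```

```text
t23.4 at [440.1 -49.9 200.2] yaw 105.3 shift [ 53.8  11.5 185.7] spin -0.0 q6 -35 open 0.60 F [ 0.7  0.1 -0.7] tilt [-0.  0.]
```

View pics/w6.png

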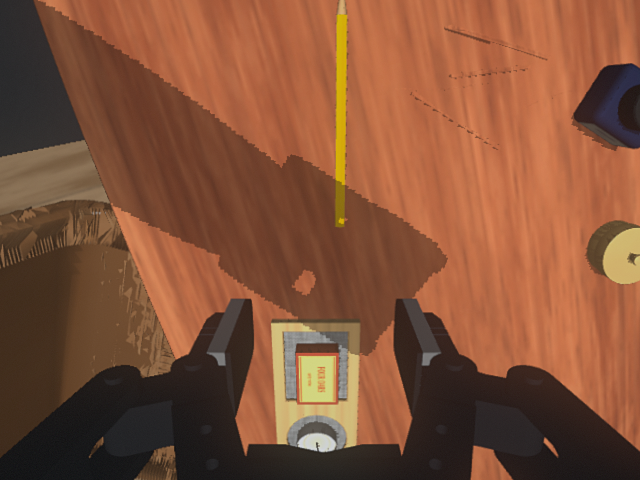

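The tea light is in its recess at (317,440). The pencil's shaft runs from (340,226) to the start of the taper at (342,14).

```bash
python3 - <<'E'
from h import *
c=dict(np.load('w6.npz'))
P=plane(c,[(340,226),(342,14)],.005)[:,:2]*1000
d=P[1]-P[0];a=np.degrees(np.arctan2(d[1],d[0]));print(P.round(1),np.hypot(*d),a)
m=P.mean(0);print(m);go(*m,14.5,a)
E
```

```text
[[457.6 -65.8]
 [417.3  81.6]] 152.7518992440002 105.27815753728392
[437.44113897   7.90814706]
t23.4 at [440.1 -49.8 200.2] yaw 105.3 shift [ 56.3  12.7 185.7] spin 0.0 q6 -35 open 0.60 F [-0.  -0.2 -0.3] tilt [-0.  0.]
```

Emit:
step_arm(
  commands=[
    {"x": 28,"y": 6.3,"z": 20,"spin": 0,"gripper": 0.2},
    {"x": 28,"y": 6.3,"z": 20,"spin": 0,"gripper": 0.2},
    {"x": 0,"y": 0,"z": 35,"spin": 0,"gripper": 0.2},
    {"x": 0,"y": 0,"z": 35,"spin": 0,"gripper": 0.2},
    {"x": 0,"y": 0,"z": 25,"spin": 0,"gripper": 0.2},
    {"x": 0,"y": 0,"z": 18,"spin": 0,"gripper": 0.2},
    {"x": 0,"y": 0,"z": 12,"spin": 0,"gripper": 0.2},
    {"x": 0,"y": 0,"z": 0,"spin": 0,"gripper": 0.2},
    {"x": 0,"y": 0,"z": 0,"spin": 0,"gripper": 0.2},
    {"x": 0,"y": 0,"z": 0,"spin": 0,"gripper": 0.2},
  ],
)

```text
time: 24.45
eef_pos: [0.4383, 0.0081, 0.0365]
tcp_rot: [0.606, 0.795, 0.001, 0.001]
contact_force: [0.1, 0.5, -0.4]
opening: 0.398
finger_force: 0.0
```

```bash
python3 - <<'E'
from h import *
go(437.4,7.9,14.5,105.3)
E
```

```text
t24.4 at [438.3   8.1  36.5] yaw 105.4 shift [ 0.1 -1.  22. ] spin 0.1 q6 -28 open 0.40 F [ 0.1  0.5 -0.4] tilt [ 0.002 -0.001]
```

Emit:
step_arm(
  commands=[
    {"x": 0,"y": -1,"z": 10,"spin": 0,"gripper": 0.2},
    {"x": 0,"y": 0,"z": 7,"spin": 0,"gripper": 0.2},
    {"x": 0,"y": 0,"z": 4,"spin": 0,"gripper": 0.2},
    {"x": 0,"y": 0,"z": 0.5,"spin": 0,"gripper": 0.2},
    {"x": 0,"y": 0,"z": 0,"spin": 0,"gripper": 0.2},
    {"x": 0,"y": 0,"z": 0,"spin": 0,"gripper": 1},
    {"x": 0,"y": 0,"z": 0,"spin": 0,"gripper": 1},
    {"x": 0,"y": 0,"z": 0,"spin": 0,"gripper": 1},
    {"x": 0,"y": 0,"z": 0,"spin": 0,"gripper": 1},
    {"x": 0,"y": 0,"z": 0,"spin": 0,"gripper": 1},
  ],
)

```text
time: 25.45
eef_pos: [0.4368, 0.008, 0.0144]
tcp_rot: [0.606, 0.795, 0.0, 0.001]
contact_force: [0.6, -0.2, 5.8]
opening: 0.075
finger_force: 31.8
```

Emit:
step_arm(
  commands=[
    {"x": 0,"y": 0,"z": -10,"spin": 0,"gripper": 1},
    {"x": 0,"y": 0,"z": -20,"spin": 0,"gripper": 1},
    {"x": 0,"y": 0,"z": -30,"spin": 0,"gripper": 1},
    {"x": 0,"y": 0,"z": -20,"spin": 0,"gripper": 1},
    {"x": 0,"y": 0,"z": 0,"spin": 0,"gripper": 1},
    {"x": 0,"y": 0,"z": 0,"spin": 0,"gripper": 1},
    {"x": 0,"y": 0,"z": 0,"spin": 0,"gripper": 1},
    {"x": 0,"y": 0,"z": 0,"spin": 0,"gripper": 1},
    {"x": 0,"y": 0,"z": 0,"spin": 0,"gripper": 1},
    {"x": 0,"y": 0,"z": 0,"spin": 0,"gripper": 1},
  ],
)

```text
time: 26.45
eef_pos: [0.4358, 0.0083, 0.0931]
tcp_rot: [0.606, 0.795, -0.0, -0.001]
contact_force: [0.1, 0.2, -0.2]
opening: 0.073
finger_force: 30.6
```

```bash
python3 - <<'E'
from h import *
go(502.9,267,95,91)
E
```

```text
t26.4 at [435.8   8.3  93.1] yaw 105.4 shift [231.7 133.3  -1.9] spin 14.4 q6 -28 open 0.07 F [ 0.1  0.2 -0.2] tilt [-0.001  0.   ]
```

Emit:
step_arm(
  commands=[
    {"x": 38.6,"y": 22.2,"z": 0,"spin": 0,"gripper": 1},
    {"x": 38.6,"y": 22.2,"z": 0,"spin": 0,"gripper": 1},
    {"x": 38.6,"y": 22.2,"z": 0,"spin": 0,"gripper": 1},
    {"x": 38.6,"y": 22.2,"z": 0,"spin": 0,"gripper": 1},
    {"x": 38.6,"y": 22.2,"z": 0,"spin": 0,"gripper": 1},
    {"x": 38.6,"y": 22.2,"z": 0,"spin": 0,"gripper": 1},
    {"x": 0,"y": 0,"z": 0,"spin": 7.2,"gripper": 1},
    {"x": 0,"y": 0,"z": 15,"spin": 7.2,"gripper": 1},
    {"x": 0,"y": 0,"z": 15,"spin": 0,"gripper": 1},
    {"x": 0,"y": 0,"z": 0,"spin": 0,"gripper": 1},
  ],
)

```text
time: 27.45
eef_pos: [0.5009, 0.266, 0.0606]
tcp_rot: [0.7, 0.714, -0.003, -0.001]
contact_force: [-0.3, -0.5, -0.4]
opening: 0.067
finger_force: 30.6
```

```bash
python3 - <<'E'
from h import *
go(502.9,267,26,91)
c=cam('wrist');save(c,'w7')
E
```

```text
t27.4 at [500.9 266.   60.6] yaw 91.1 shift [ 1.   2.2 34.6] spin 0.1 q6 17 open 0.07 F [-0.3 -0.5 -0.4] tilt [-0.006 -0.002]
```

View pics/w7.png

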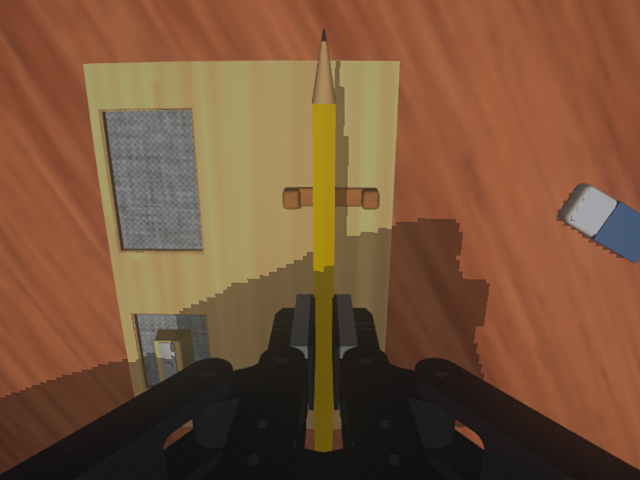

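The pencil is held level and lined up with the rest notch at (330,198). The sharpener is in its recess.

Emit:
step_arm(
  commands=[
    {"x": 0,"y": 1,"z": 12,"spin": 0,"gripper": 1},
    {"x": 0,"y": 0,"z": 11,"spin": 0,"gripper": 1},
    {"x": 0,"y": 0,"z": 7,"spin": 0,"gripper": 1},
    {"x": 0,"y": 0,"z": 4,"spin": 0,"gripper": 1},
    {"x": 0,"y": 0,"z": 1,"spin": 0,"gripper": 1},
    {"x": 0,"y": 0,"z": 0,"spin": 0,"gripper": 1},
    {"x": 0,"y": 0,"z": 0,"spin": 0,"gripper": 0.5},
    {"x": 0,"y": 0,"z": 0,"spin": 0,"gripper": 0.5},
    {"x": 0,"y": 0,"z": 0,"spin": 0,"gripper": 0.5},
    {"x": 0,"y": 0,"z": 0,"spin": 0,"gripper": 0.5},
  ],
)

```text
time: 28.5
eef_pos: [0.5043, 0.2669, 0.0291]
tcp_rot: [0.701, 0.713, 0.0, 0.0]
contact_force: [-0.6, 0.1, -0.3]
opening: 0.256
finger_force: 0.0
```

Emit:
step_arm(
  commands=[
    {"x": 0,"y": 0,"z": -15,"spin": 0,"gripper": 0.5},
    {"x": 0,"y": 0,"z": -40,"spin": 0,"gripper": -0.2},
    {"x": 0,"y": 0,"z": -40,"spin": 0,"gripper": -0.2},
    {"x": 0,"y": 0,"z": -40,"spin": 0,"gripper": -0.2},
    {"x": 0,"y": 0,"z": 0,"spin": 0,"gripper": -0.2},
    {"x": 0,"y": 0,"z": 0,"spin": 0,"gripper": -0.2},
    {"x": 0,"y": 0,"z": 0,"spin": 0,"gripper": -0.2},
    {"x": 0,"y": 0,"z": 0,"spin": 0,"gripper": -0.2},
    {"x": 0,"y": 0,"z": 0,"spin": 0,"gripper": -0.2},
    {"x": 0,"y": 0,"z": 0,"spin": 0,"gripper": -0.2},
  ],
)

```text
time: 29.5
eef_pos: [0.5037, 0.2667, 0.1627]
tcp_rot: [0.701, 0.713, -0.001, -0.0]
contact_force: [-0.0, 0.5, -0.0]
opening: 0.602
finger_force: 0.0
```

```bash
python3 - <<'E'
from m import *
c=cam('wrist');save(c,'w8');np.savez('w8.npz',**{k:np.array(v) for k,v in c.items()})
go(628.9,290.4,100,155)
E
```

```text
t29.6 at [503.9 266.7 163. ] yaw 91.0 shift [ 21.6 125.5  62.8] spin -64.0 q6 17 open 0.60 F [-0.  -1.2 -0.5] tilt [-0.002 -0.   ]
```

View pics/w8.png

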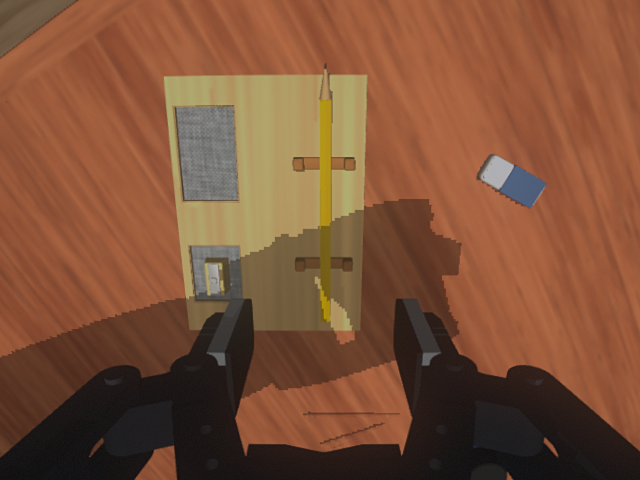

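The pencil lies in both rests, (323,164) and (323,264), and the sharpener is at (215,277). The eraser's top corners are about (493,154), (546,184), (530,207) and (480,176).

```bash
python3 - <<'E'
from m import *
c=dict(np.load('w8.npz'))
P=plane(c,[(493,154),(546,184),(530,207),(480,176)],.012)[:,:2]*1000
print(P.mean(0))
for i in range(4):
    d=P[(i+1)%4]-P[i];print(np.hypot(*d),np.degrees(np.arctan2(d[1],d[0]))%180)
print(seg(c,(465,140,560,222),.010,thr=30)[2])
go(628.5,290,60,155)
E
```

```text
[628.36239886 293.65603852]
43.22400206964496 154.08061370977794
18.191771696246857 61.870614107902384
42.37779532132427 151.36569651821586
16.17209508387164 64.76177565763422
((628.1001586914062, 293.3697814941406), (20.28759002685547, 46.11583709716797), 63.51287078857422)
t29.6 at [503.9 266.7 163. ] yaw 91.0 shift [ 21.2 125.2 102.8] spin -64.0 q6 17 open 0.60 F [-0.  -1.2 -0.5] tilt [-0.002 -0.   ]
```

Emit:
step_arm(
  commands=[
    {"x": 8,"y": 41.7,"z": 0,"spin": 0,"gripper": -0.2},
    {"x": 8,"y": 41.7,"z": 0,"spin": 0,"gripper": -0.2},
    {"x": 7.5,"y": 41.7,"z": 0,"spin": 0,"gripper": -0.2},
    {"x": 0,"y": 0,"z": 14,"spin": -8.3,"gripper": -0.2},
    {"x": 0,"y": 0,"z": 14,"spin": -8.3,"gripper": -0.2},
    {"x": 0,"y": 0,"z": 14,"spin": -8.3,"gripper": -0.2},
    {"x": 0,"y": 0,"z": 14,"spin": -8.3,"gripper": -0.2},
    {"x": 0,"y": 0,"z": 14,"spin": -8.3,"gripper": -0.2},
    {"x": 0,"y": 0,"z": 14,"spin": -8.3,"gripper": -0.2},
    {"x": 0,"y": 0,"z": 14,"spin": -8.3,"gripper": -0.2},
  ],
)

```text
time: 30.55
eef_pos: [0.6287, 0.2924, 0.0647]
tcp_rot: [0.264, 0.965, -0.0, -0.0]
contact_force: [-0.4, 0.5, -0.2]
opening: 0.598
finger_force: 0.0
```

```bash
python3 - <<'E'
from h import *
go(628.4,292,17,154)
E
```

```text
t30.6 at [628.7 292.4  64.7] yaw 149.4 shift [ 0.  -0.5 47.7] spin -4.6 q6 -43 open 0.60 F [-0.4  0.5 -0.2] tilt [-0.001 -0.   ]
```

Emit:
step_arm(
  commands=[
    {"x": 0,"y": 0,"z": 20,"spin": -4.6,"gripper": -0.2},
    {"x": 0,"y": 0,"z": 13,"spin": 0,"gripper": -0.2},
    {"x": 0,"y": 0,"z": 8,"spin": 0,"gripper": -0.2},
    {"x": 0,"y": 0,"z": 6,"spin": 0,"gripper": -0.2},
    {"x": 0,"y": 0,"z": 0,"spin": 0,"gripper": -0.2},
    {"x": 0,"y": 0,"z": 0,"spin": 0,"gripper": 1},
    {"x": 0,"y": 0,"z": 0,"spin": 0,"gripper": 1},
    {"x": 0,"y": 0,"z": 0,"spin": 0,"gripper": 1},
    {"x": 0,"y": 0,"z": 0,"spin": 0,"gripper": 1},
    {"x": 0,"y": 0,"z": 0,"spin": 0,"gripper": 1},
  ],
)

```text
time: 31.55
eef_pos: [0.6297, 0.2927, 0.0201]
tcp_rot: [0.228, 0.974, 0.001, 0.001]
contact_force: [0.1, -0.8, 3.7]
opening: 0.217
finger_force: 31.5
```

Emit:
step_arm(
  commands=[
    {"x": 0,"y": 0,"z": -10,"spin": 0,"gripper": 1},
    {"x": 0,"y": 0,"z": -20,"spin": 0,"gripper": 1},
    {"x": 0,"y": 0,"z": -30,"spin": 0,"gripper": 1},
    {"x": 0,"y": 0,"z": -20,"spin": 0,"gripper": 1},
    {"x": 0,"y": 0,"z": 0,"spin": 0,"gripper": 1},
    {"x": 0,"y": 0,"z": 0,"spin": 0,"gripper": 1},
    {"x": 0,"y": 0,"z": 0,"spin": 0,"gripper": 1},
    {"x": 0,"y": 0,"z": 0,"spin": 0,"gripper": 1},
    {"x": 0,"y": 0,"z": 0,"spin": 0,"gripper": 1},
    {"x": 0,"y": 0,"z": 0,"spin": 0,"gripper": 1},
  ],
)

```text
time: 32.55
eef_pos: [0.6285, 0.2923, 0.0979]
tcp_rot: [0.228, 0.974, -0.0, -0.001]
contact_force: [0.7, 0.1, -1.4]
opening: 0.219
finger_force: 31.1
```

```bash
python3 - <<'E'
from h import *
go(426,306,95,91)
E
```

```text
t32.5 at [628.5 292.3  97.9] yaw 153.7 shift [187.6 -77.5   3.1] spin 62.7 q6 -47 open 0.22 F [ 0.7  0.1 -1.4] tilt [-0.001 -0.   ]
```

Emit:
step_arm(
  commands=[
    {"x": 37.5,"y": -15.5,"z": 0,"spin": 0,"gripper": 1},
    {"x": 37.5,"y": -15.5,"z": 0,"spin": 0,"gripper": 1},
    {"x": 37.5,"y": -15.5,"z": 0,"spin": 0,"gripper": 1},
    {"x": 37.5,"y": -15.5,"z": 0,"spin": 0,"gripper": 1},
    {"x": 37.5,"y": -15.5,"z": 0,"spin": 0,"gripper": 1},
    {"x": 0,"y": 0,"z": 0,"spin": 8,"gripper": 1},
    {"x": 0,"y": 0,"z": 0,"spin": 8,"gripper": 1},
    {"x": 0,"y": 0,"z": 0,"spin": 8,"gripper": 1},
    {"x": 0,"y": 0,"z": 0,"spin": 8,"gripper": 1},
    {"x": 0,"y": 0,"z": 0,"spin": 8,"gripper": 1},
  ],
)

```text
time: 33.55
eef_pos: [0.4264, 0.3062, 0.0989]
tcp_rot: [0.549, 0.836, 0.0, 0.0]
contact_force: [0.6, 0.3, -0.7]
opening: 0.218
finger_force: 31.1
```

Emit:
step_arm(
  commands=[
    {"x": 0,"y": 0,"z": 10,"spin": 8,"gripper": 1},
    {"x": 0,"y": 0,"z": 10,"spin": 8,"gripper": 1},
    {"x": 0,"y": 0,"z": 10,"spin": 6.7,"gripper": 1},
    {"x": 0,"y": 0,"z": 10,"spin": 0,"gripper": 1},
    {"x": 0,"y": 0,"z": 0,"spin": 0,"gripper": 1},
    {"x": 0,"y": 0,"z": 0,"spin": 0,"gripper": 1},
    {"x": 0,"y": 0,"z": 0,"spin": 0,"gripper": 1},
    {"x": 0,"y": 0,"z": 0,"spin": 0,"gripper": 1},
    {"x": 0,"y": 0,"z": 0,"spin": 0,"gripper": 1},
    {"x": 0,"y": 0,"z": 0,"spin": 0,"gripper": 1},
  ],
)

```text
time: 34.55
eef_pos: [0.4266, 0.3062, 0.0591]
tcp_rot: [0.701, 0.713, 0.0, 0.0]
contact_force: [-0.1, -0.2, -0.7]
opening: 0.221
finger_force: 31.1
```

```bash
python3 - <<'E'
from h import *
go(426,306,23.5,91)
c=cam('wrist');save(c,'w9')
E
```

```text
t34.5 at [426.6 306.2  59.1] yaw 91.0 shift [-0.2 -0.6 35.6] spin 0.0 q6 24 open 0.22 F [-0.1 -0.2 -0.7] tilt [0.001 0.   ]
```

View pics/w9.png

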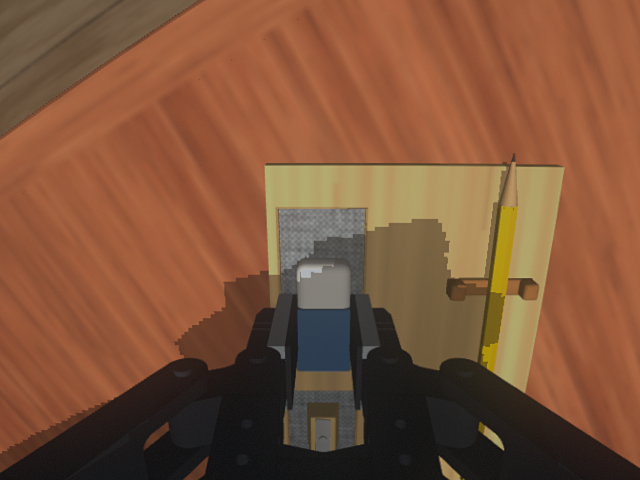

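The eraser is held level at (324,315) over the long recess at (322,255).

Emit:
step_arm(
  commands=[
    {"x": 0,"y": 0,"z": 12,"spin": 0,"gripper": 1},
    {"x": 0,"y": 0,"z": 11,"spin": 0,"gripper": 1},
    {"x": 0,"y": 0,"z": 8,"spin": 0,"gripper": 1},
    {"x": 0,"y": 0,"z": 4,"spin": 0,"gripper": 1},
    {"x": 0,"y": 0,"z": 1,"spin": 0,"gripper": 1},
    {"x": 0,"y": 0,"z": 0,"spin": 0,"gripper": 1},
    {"x": 0,"y": 0,"z": 0,"spin": 0,"gripper": 0.2},
    {"x": 0,"y": 0,"z": 0,"spin": 0,"gripper": 0.2},
    {"x": 0,"y": 0,"z": 0,"spin": 0,"gripper": 0.2},
    {"x": 0,"y": 0,"z": 0,"spin": 0,"gripper": 0.2},
  ],
)

```text
time: 35.6
eef_pos: [0.4264, 0.3061, 0.0226]
tcp_rot: [0.701, 0.713, -0.0, -0.0]
contact_force: [0.3, -0.3, 0.6]
opening: 0.401
finger_force: 0.0
```

Emit:
step_arm(
  commands=[
    {"x": 0,"y": 0,"z": -15,"spin": 0,"gripper": 0.2},
    {"x": 0,"y": 0,"z": -40,"spin": 0,"gripper": 0},
    {"x": 0,"y": 0,"z": -45,"spin": 0,"gripper": 0},
    {"x": 0,"y": 0,"z": -45,"spin": 0,"gripper": 0},
    {"x": -40,"y": 0,"z": -25,"spin": 0,"gripper": 0},
    {"x": -40,"y": 0,"z": 0,"spin": 0,"gripper": 0},
    {"x": -20,"y": 0,"z": 0,"spin": 0,"gripper": 0},
    {"x": 0,"y": 0,"z": 0,"spin": 0,"gripper": 0},
    {"x": 0,"y": 0,"z": 0,"spin": 0,"gripper": 0},
    {"x": 0,"y": 0,"z": 0,"spin": 0,"gripper": 0},
  ],
)

```text
time: 36.6
eef_pos: [0.4282, 0.2068, 0.1932]
tcp_rot: [0.701, 0.713, 0.0, -0.0]
contact_force: [-0.7, -0.0, 1.0]
opening: 0.501
finger_force: 0.0
```

```bash
python3 - <<'E'
from h import *
c=cam('wrist');t=cam('scene')
a=c['color'][:,:,::-1]; b=t['color'][:,:,::-1]
z=cv2.resize(b[180:450,170:470],(400,360))
cv2.imwrite('pics/fin.png',np.vstack([cv2.resize(a,(400,240))[:,:],z]))
s=get_state();print(s['time'],s['eef_pos'])
E
```

```text
36.7 [0.42804469 0.20695656 0.19279743]
```

View pics/fin.png

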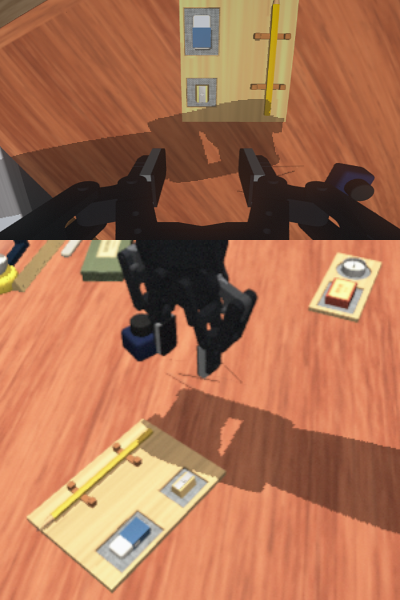

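All five items are in place: the eraser at (202,32), the sharpener at (203,92), the pencil in both rests, and the matchbox and tea light in their recesses. The arm is clear.

```bash
python3 -c "
from plant import *
print(sign_off())"
```

```text
the job is handed in; nothing more can be done
None
```

Both kits are made up and handed in at about 37 s of robot time; the last pictures show all five items in place, the ink bottle and pin tin were left alone, and the hand-in gave no verdict.

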